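# Seat the tongued vial carrier in the mixer

### The arm

A 6-joint arm with a two-finger parallel gripper is mounted at the origin on a cart in front of the work surface, level with it; the furniture and walls round the work are solid. World frame = base frame: x ahead of the robot, y to its left, z up, the work surface at z = 0. Lengths are in m, angles in rad, forces in N, time in s.
With the tool pointing down it reaches from about 0.3 to 0.875 m from the base axis. Payload 6.4 kg.
Tool frame: the origin (TCP) lies between the finger pads; the fingertips stand 11 mm ahead of it and the grasp point (between the pads) lies 8 mm behind it (ctrl.tcp_to_tips is the distance from the TCP to the fingertips, in m); x points along the fingers, z is the direction in which the jaws open and shut, and the axes are right-handed (so a half turn about x gives the same grasp; the last joint's range is limited). The gripper opens to 85 mm and grips with 20 to 120 N. Pads are 22 mm wide; open, the fingers measure 114 mm over their backs; the gripper's body (76 mm by 85 mm) begins 54 mm behind the grasp point. The pads swing forward as they close: fully open they stand 13 mm farther back than shut.
Start: joints at [-1.405, 0.181, 1.607, -0, 1.354, -0.206], TCP at [0.209, -0.536, 0.242] pointing down, gripper open.
Joint ranges: [-2.99, 2.99], [-0.89, 2.07], [0.3, 2.58], [-1.14, 4.28], [0, 2.63], [-3.12, 3.12]. Speed limits (rad/s): [2.57, 2.57, 3.01, 3.14, 3.14, 3.14].

### API

Orientations are given as a unit quaternion [w, x, y, z].
In Python, from bench import ctrl, eyes, hand_in gives the robot as it stands. The module is installed in compiled form; this text tells all that it offers.
- The arm moves only by the tool step_arm, never from a script. Its arguments are lists of equal length, an entry for each row: "xyz": the shift along the world's x, y, z in mm, a list of three; "spin": the turn about the world's z in rad; "fingers": the opening in per cent of the stroke, from 0 (shut) to 100 (fully open). A call has 1 to 10 rows; each row is the pose to reach, as a shift and turn from the pose commanded when the call began; what a row does not reach only later rows make up. A row lasts 1/10 s, in which the tool goes at most 50 mm and 8.59 degrees, less where a joint would pass 70% of its speed; a pose out of reach is approached as far as the arm can. A call with a gripper value outside its range is refused whole. The fingers move at their own pace and stop on an object; the grip force is fixed at half the most. Time passes only in rows, so rows that repeat a pose let the fingers close. It gives the time, the measured TCP pose, the force and the opening at its end, in the units of the state.
- ctrl.get_obs(): the state, without advancing time (a new reading comes with each control period).
- eyes.camera(name): name is "scene" or "top"; returns the picture (400x640x3 uint8, red, green, blue); there is no depth.
- eyes.camera_model(name): a dict with "vertical_fov" (degrees; the focal length in pixels is half the picture's height over the tangent of half this angle, whatever the lens; pixels are square), "cx", "cy" (the principal point, pixels), "pose" (4x4, takes a point from camera to world coordinates). Camera axes: x right, y up, looking along -z (the intrinsics and any distortion apply to the point x, -y, -z); pixel columns grow to the right and rows downward; lengths in m; the calibration is good to about 2 mm. A picture is of the moment at which its call begins. camera_model takes no time and is no camera call.
- hand_in(): hands the job in, once; it reports no verdict.
The state is a dict: "time_s": time; "q": joint angles; "dq": joint speeds; "joint_efforts": joint torques, N m; "eef_pos": TCP position; "eef_rot": TCP orientation; "wrist_force": force on the tool from outside, world axes, zero at the start; "torque": the same for the moment, N m; "opening": opening from 0.0 (shut) to 1.0 (fully open).
Only numpy, scipy, OpenCV 4.12 (cv2) and the standard library are available. Lean on these libraries where they do the work, as an engineer would, in place of code of your own. Each camera call takes 0.05 s, during which the arm holds its last target.

### The job

Load the vial carrier that has the thin tongue along one side into the top of the mixer: holding it by its rib and tilted tongue-down, tuck the tongue under the mixer's steel lip, then lower the opposite edge until the carrier lies flat on the bed inside the rails, and let go. Leave the square-ended block without a tongue where it is.

Things in the scene. Friction and masses are not known exactly. Their poses are not given: they have to be found in the camera images.
- carrier: Vial carrier to load: white plate 90 (x) x 96 (y) x 14 mm, 16 small dark wells, thin tongue on its +y side. 0.22 kg. Aluminium rib across its middle: 12 mm thick (y), 56 long (x), z = 14 to 59 mm; grip across the thickness. Origin: centre of the 96 mm body's underside, below the rib; z up. Starts flat on the bench, tongue to the robot's left (+y) within 30 degrees.
- tongue_edge (a point): Middle of the lower outer edge of the carrier's tongue, at (0, 72, 0) mm in the carrier's frame, same axes. The tongue is 90 mm wide, 6 mm thick, and continues the underside for 24 mm beyond the body (y = 48 to 72 mm): 120 mm overall.
- mixer: Low white mixer fixed to the bench, metal top plate 126 (x) x 150 (y) mm. Origin: centre of its underside, bench height; +y towards its lip, to the robot's left within 20 degrees. Flat bed at z = 42 mm, clear from x = -53 to 53, y = -65 to 65 mm; rails (+x, -x) and stop (-y) 12 mm high, tops at z = 54. Carrier home: origin at about (0, -12, 42) mm, axes parallel.
- lip_edge (a point): Middle of the lower front edge of the mixer's steel lip, at (0, 49, 56) mm in the mixer's frame, same axes. The lip spans the whole width, overhangs the bed from y = 49 to 65 mm, 14 mm clear below it, top at z = 62 mm. The seated tongue lies 6 to 16 mm under it; the carrier cannot be dropped or pushed in flat.
- block: Look-alike to leave alone: white block 90 (x) x 120 (y) x 20 mm, square-ended, no tongue, six large dark wells (23 mm), same kind of rib (z = 20 to 65 mm). 0.30 kg. Origin: centre of its underside. It and the carrier may stand in either of two places on the bench.

How it is judged:
On the way:
1. the tongue is under the lip while the carrier is still tilted, its opposite edge up (y of tongue_edge in the frame of mixer between 0.051 and 0.067 m and z of tongue_edge in the frame of mixer between 0.038 and 0.052 m and angle between carrier's own z axis and vertical above 0.08 rad), for 0.1 s.
At the end, for the whole second after the job is handed in: The carrier lies at rest, flat (within about 3.5 degrees) on the mixer's bed (underside within 4 mm of it), inside the rails (centred within 12 mm, parallel to the mixer within 10 degrees), its tongue at least 4 mm under the lip; the block is still within 30 mm of where it stood (y of tongue_edge in the frame of mixer between 0.053 and 0.067 m and x of carrier in the frame of mixer between -0.012 and 0.012 m and z of carrier in the frame of mixer between 0.038 and 0.046 m and angle between carrier's own z axis and vertical below 0.06 rad and angle between the y axis of carrier and the y axis of mixer, either way round below 0.18 rad and linear speed of carrier below 0.02 m/s and distance of block from where it was at the start of the episode below 0.03 m); the robot touches nothing.
It fails at once if the square-ended block is moved by more than 30 mm (distance of block from where it was at the start of the episode above 0.03 m).
It also fails if it takes over 37 s, if anything falls off the work surface, if the arm or the gripper's body presses on something with over 40 N, if the wrist force passes 120 N, or if a joint passes its speed limit or range.

## Working session

There is one attempt and no reset: what is moved stays moved. The work goes in short steps, Python scripts to look and compute and a tool call to move; the robot and the scene stay as the last step left them, time stands still between calls to the robot, and variables do not carry over. Pictures are saved under pics/ and viewed, and the job is handed in when it is done.

Besides the shell and the picture viewer there is one more tool, called after "Request:" as a command line: name --pt "numbers of a row" for each row, then --argument value for the rest. step_arm: Moves the arm, as the interface text tells. Its arguments: {"type":"object","properties":{"xyz":{"type":"array"},"spin":{"type":"array"},"fingers":{"type":"array"}},"required":["xyz","spin","fingers"]}

```bash
mkdir -p pics; python3 - <<'E'
from bench import ctrl, eyes
import cv2,pickle
o=ctrl.get_obs(); print(o['time_s'],o['eef_pos'],o['eef_rot'],o['opening'],ctrl.tcp_to_tips)
d={}
for n in('scene','top'):
    im=eyes.camera(n); m=eyes.camera_model(n); d[n]=(im,m); print(n,m)
    cv2.imwrite(f'pics/{n}0.png',im[:,:,::-1])
pickle.dump(d,open('d0.pkl','wb'))
E
```

```text
0.0 [ 0.20880832 -0.5351598   0.24136615] [ 0.58335561  0.39942332  0.58425029 -0.39850828] 1.000947877161925 0.011
scene {'vertical_fov': 49.63467653876872, 'cx': 320.38206941838706, 'cy': 201.96205565053802, 'pose': array([[-0.86129993,  0.28559043, -0.42023867,  0.09922935],
       [-0.50782474, -0.51092499,  0.69359187,  0.72648233],
       [-0.01662724,  0.81079823,  0.58508954,  0.66848007],
       [ 0.        ,  0.        ,  0.        ,  1.        ]])}
top {'vertical_fov': 54.570020691293614, 'cx': 331.60334209035085, 'cy': 199.4115665448869, 'pose': array([[-0.01564641,  0.99628871, -0.08464035,  0.42759573],
       [-0.9998233 , -0.01647153, -0.00905897,  0.01440554],
       [-0.0104195 ,  0.08448365,  0.99637039,  0.95310224],
       [ 0.        ,  0.        ,  0.        ,  1.        ]])}
```

```bash
ls pics
```

```text
scene0.png
top0.png
```

View pics/top0.png

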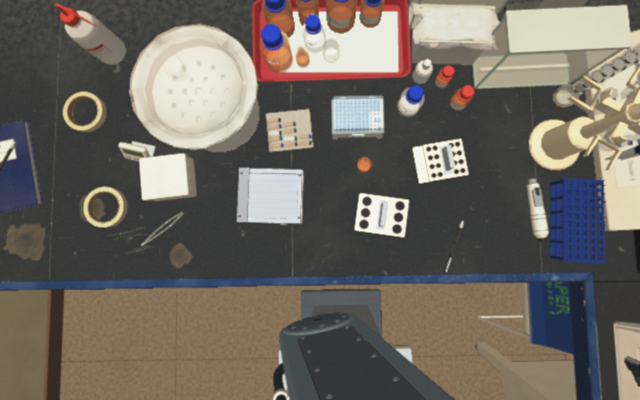

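View pics/scene0.png

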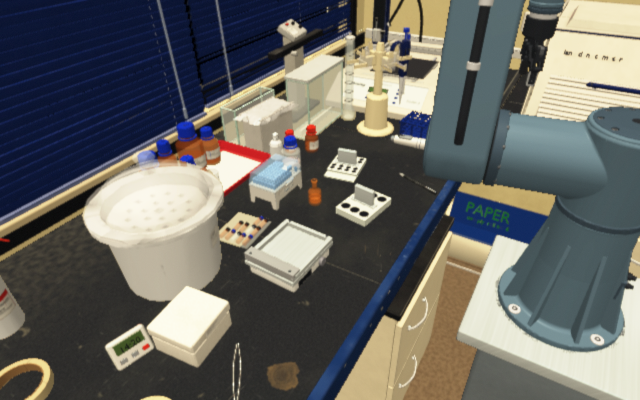

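Top view: the mixer is at about (270,195), the carrier with 16 wells and a tongue on its left at (441,160), and the block with six large wells at (382,215). I'll enlarge these.

```bash
python3 - <<'E'
import cv2,pickle
d=pickle.load(open('d0.pkl','rb'))
im=d['top'][0][:,:,::-1]
def crop(x0,y0,w,h,s,n):
    c=cv2.resize(im[y0:y0+h,x0:x0+w],None,fx=s,fy=s,interpolation=cv2.INTER_CUBIC)
    for i in range(0,w,10): cv2.putText(c,str(x0+i),(i*s,8),0,.35,(0,255,255),1); cv2.line(c,(i*s,10),(i*s,16),(0,255,255),1)
    for i in range(0,h,10): cv2.putText(c,str(y0+i),(0,i*s+4),0,.35,(0,255,255),1)
    cv2.imwrite(n,c)
crop(225,155,90,75,8,'pics/mix.png'); crop(405,130,70,60,10,'pics/car.png')
E
```

```text
(no output)
```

View pics/mix.png

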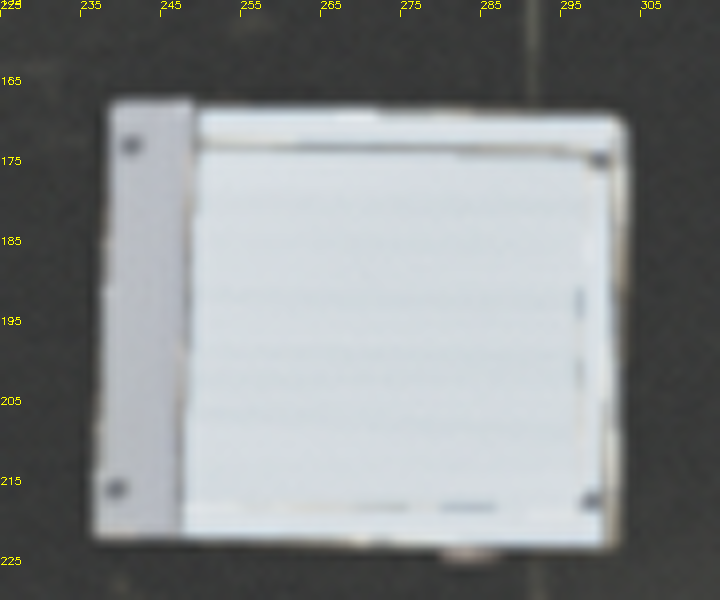

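View pics/car.png

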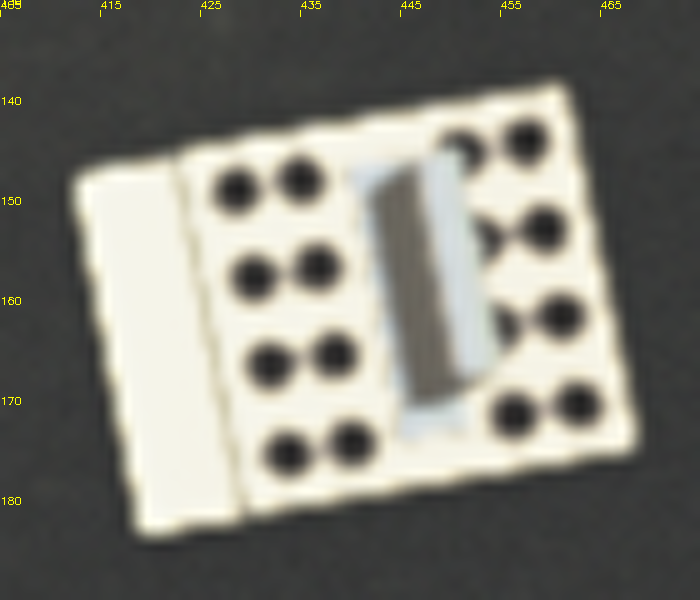

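```bash
cat > h.py <<'E'
import numpy as np
from scipy.optimize import least_squares
def proj(P,m):
    T=np.linalg.inv(m['pose']); f=200/np.tan(np.radians(m['vertical_fov'])/2)
    c=P@T[:3,:3].T+T[:3,3]; return np.c_[m['cx']+f*c[:,0]/-c[:,2], m['cy']-f*c[:,1]/-c[:,2]]
def tw(L,p):
    c,s=np.cos(p[2]),np.sin(p[2]); L=np.asarray(L,float)/1000
    return np.c_[p[0]+c*L[:,0]-s*L[:,1], p[1]+s*L[:,0]+c*L[:,1], L[:,2]]
def fit(L,px,m,p0):
    r=least_squares(lambda p:(proj(tw(L,p),m)-px).ravel(),p0)
    return r.x,r.fun.reshape(-1,2)
E
python3 - <<'E'
import pickle,numpy as np
from h import *
d=pickle.load(open('d0.pkl','rb')); m=d['top'][1]
np.set_printoptions(precision=4,suppress=True)
def full(c,s,o): return (np.array(c)+.5)/s-.5+np.array(o)
L=[[45,72,0],[-45,72,0],[45,-48,14],[-45,-48,14],[45,48,14],[-45,48,14],[0,0,59]]
px=full([[72,180],[138,535],[567,83],[638,450],[180,148],[240,515],[460,268]],10,(405,130))
p,r=fit(L,px,m,[.5,-.27,0]); print('carrier',p,np.degrees(p[2]));print(r)
L=[[63,49,62],[-63,49,62],[63,75,62],[-63,75,62],[63,-75,54],[-63,-75,54]]
px=full([[193,102],[182,538],[110,102],[93,537],[613,115],[604,547]],8,(225,155))
p,r=fit(L,px,m,[.45,.15,0]); print('mixer',p,np.degrees(p[2]));print(r)
E
```

```text
carrier [ 0.6006 -0.2562  0.1439] 8.2425495809356
[[ 0.0091 -0.0061]
 [-0.1635 -0.082 ]
 [-0.1491  0.694 ]
 [-0.3292 -0.1458]
 [-0.0269  0.3995]
 [ 0.5823 -0.3784]
 [ 0.0717 -0.4437]]
mixer [ 0.5163  0.1674 -0.0322] -1.844890168364334
[[ 0.0114  0.2641]
 [-0.5073 -0.0485]
 [-0.7481  0.1006]
 [-0.6486 -0.1076]
 [ 1.0144 -0.0191]
 [ 0.892  -0.2085]]
```

```bash
python3 - <<'E'
import cv2,pickle
from h import *
d=pickle.load(open('d0.pkl','rb'))
im=d['scene'][0][:,:,::-1]; m=d['scene'][1]
def crop(x0,y0,w,h,s,n):
    c=cv2.resize(im[y0:y0+h,x0:x0+w],None,fx=s,fy=s,interpolation=cv2.INTER_CUBIC)
    cv2.imwrite(n,c)
crop(235,210,105,85,7,'pics/smix.png'); crop(315,140,65,50,10,'pics/scar.png')
L=[[63,49,62],[-63,49,62],[63,75,62],[-63,75,62],[63,-75,54],[-63,-75,54]]
print('mix crop7',(proj(tw(L,[ 0.5163,0.1674,-0.0322]),m)-[235,210])*7)
L=[[45,72,0],[-45,72,0],[45,-48,14],[-45,-48,14],[45,48,14],[-45,48,14],[-28,6,59],[28,6,59],[-28,-6,59],[28,-6,59]]
print('car crop10',(proj(tw(L,[ 0.6006,-.2562,.1439]),m)-[315,140])*10)
E
```

```text
mix crop7 [[117.71291252 250.72820546]
 [462.51169066 405.12076536]
 [ 61.14366832 300.90567298]
 [409.44694435 461.88331276]
 [361.42133394  55.07774544]
 [688.14711793 183.41478983]]
car crop10 [[ 86.46078684 364.65974816]
 [383.53994362 425.73904929]
 [232.14062088 129.22455836]
 [513.76892303 181.29908252]
 [116.79090908 282.21804231]
 [412.21587855 340.89587567]
 [407.24828674 122.70652538]
 [223.44757304  89.27079326]
 [420.51176231 103.48931511]
 [237.82961131  70.56072607]]
```

View pics/smix.png

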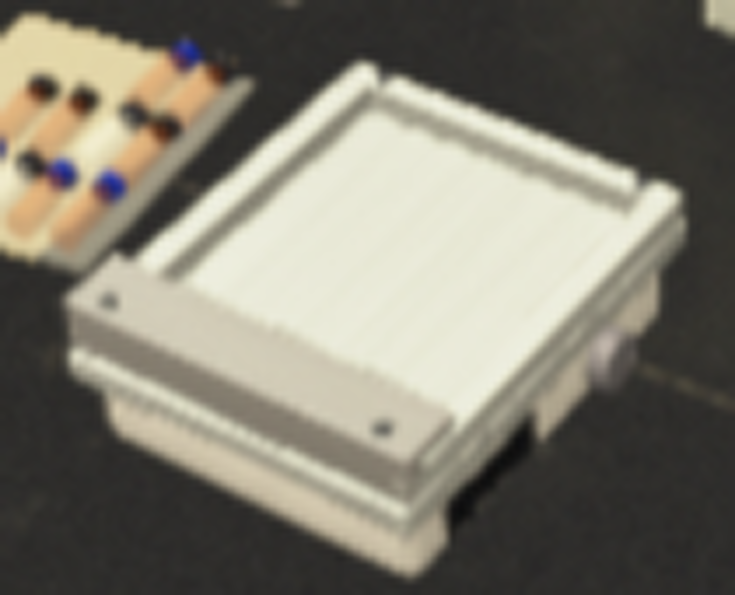

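View pics/scar.png

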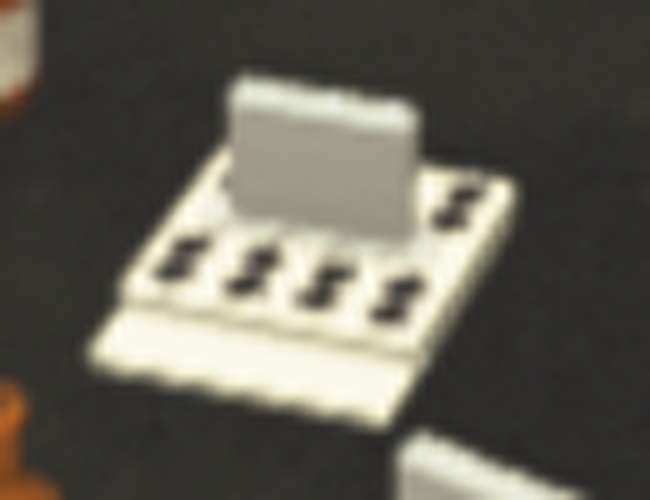

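```bash
python3 - <<'E'
import pickle,numpy as np
from h import *
d=pickle.load(open('d0.pkl','rb')); mt=d['top'][1]; ms=d['scene'][1]
np.set_printoptions(precision=4,suppress=True)
def full(c,s,o): return (np.array(c)+.5)/s-.5+np.array(o)
def joint(Lt,pt,Ls,ps,p0):
    f=lambda p:np.r_[(proj(tw(Lt,p),mt)-pt).ravel(),(proj(tw(Ls,p),ms)-ps).ravel()]
    r=least_squares(f,p0,loss='soft_l1'); print(r.x,np.degrees(r.x[2])); print(f(r.x).reshape(-1,2))
    r2=least_squares(lambda p:(proj(tw(Ls,p),ms)-ps).ravel(),p0); print('scene only',r2.x)
Lt=[[45,72,0],[-45,72,0],[45,-48,14],[-45,-48,14],[45,48,14],[-45,48,14],[0,0,59]]
pt=full([[72,180],[138,535],[567,83],[638,450],[180,148],[240,515],[460,268]],10,(405,130))
Ls=[[45,72,0],[-45,72,0],[-45,-48,14],[-28,6,59],[28,6,59],[-28,-6,59],[28,-6,59]]
ps=full([[90,365],[383,428],[517,182],[410,128],[232,98],[415,103],[243,74]],10,(315,140))
joint(Lt,pt,Ls,ps,[.6,-.25,.14])
Lt=[[63,49,62],[-63,49,62],[63,75,62],[-63,75,62],[63,-75,54],[-63,-75,54]]
pt=full([[193,102],[182,538],[110,102],[93,537],[613,115],[604,547]],8,(225,155))
ps=full([[120,257],[455,420],[67,300],[410,465],[365,62],[683,190]],7,(235,210))
joint(Lt,pt,Lt,ps,[.5,.16,0])
o=__import__('bench').ctrl.get_obs()
from scipy.spatial.transform import Rotation as R
print(R.from_quat(np.r_[o['eef_rot'][1:],o['eef_rot'][0]]).as_matrix())
E
```

```text
[ 0.6009 -0.2563  0.1428] 8.183018497531151
[[ 0.0417 -0.1328]
 [-0.1681 -0.2046]
 [-0.1079  0.615 ]
 [-0.3256 -0.2199]
 [ 0.0077  0.2809]
 [ 0.5791 -0.4927]
 [ 0.0916 -0.5448]
 [ 0.0082  0.3633]
 [ 0.3971  0.1866]
 [ 0.0665  0.3557]
 [ 0.0951 -0.1107]
 [-0.4742 -0.4629]
 [ 0.9262  0.4688]
 [-0.1316  0.0674]]
scene only [ 0.6015 -0.2568  0.1386]
[ 0.5164  0.168  -0.0367] -2.1045955306230697
[[-0.1242  0.1508]
 [-0.8919 -0.1693]
 [-0.8813 -0.0627]
 [-1.0307 -0.2796]
 [ 0.8722  0.1056]
 [ 0.5019 -0.0856]
 [-0.0904 -0.4289]
 [ 1.1383 -1.4794]
 [-0.6484  0.5777]
 [-0.0753  0.1871]
 [-0.0584 -0.4502]
 [ 1.0712 -0.244 ]]
scene only [ 0.5162  0.1689 -0.0419]
[[-0.0003  0.9317  0.3633]
 [ 0.0016  0.3633 -0.9317]
 [-1.      0.0003 -0.0015]]
```

Request:
step_arm --pt "392 280 -60" --pt "392 280 -60" --pt "392 280 -60" --pt "392 280 -60" --pt "392 280 -60" --pt "392 280 -60" --pt "392 280 -60" --pt "392 280 -60" --pt "392 280 -60" --pt "392 280 -60" --spin '[-0.23,-0.23,-0.23,-0.23,-0.23,-0.23,-0.23,-0.23,-0.23,-0.23]' --fingers '[70,70,70,70,70,70,70,70,70,70]'

```text
time_s: 1.1
eef_pos: [0.6026, -0.2532, 0.1813]
eef_rot: [0.534, 0.463, 0.535, -0.463]
wrist_force: [-0.5, -0.1, -0.5]
opening: 0.699
```

Request:
step_arm --pt "0 0 0" --pt "0 0 0" --spin '[0,0]' --fingers '[70,70]'

```text
time_s: 1.3
eef_pos: [0.6009, -0.2548, 0.1813]
eef_rot: [0.534, 0.463, 0.535, -0.463]
wrist_force: [-0.4, -0.2, -0.4]
opening: 0.701
```

```bash
python3 - <<'E'
from bench import ctrl, eyes
import cv2,numpy as np
from scipy.spatial.transform import Rotation as R
o=ctrl.get_obs(); print(o['eef_pos'])
Z=R.from_quat(np.r_[o['eef_rot'][1:],o['eef_rot'][0]]).as_matrix()[:,2];print(np.arctan2(Z[0],-Z[1]))
im=eyes.camera('scene')[:,:,::-1]
cv2.imwrite('pics/s1.png',cv2.resize(im[60:210,250:450],None,fx=4,fy=4,interpolation=cv2.INTER_CUBIC))
E
```

```text
[ 0.60091309 -0.25475593  0.18128521]
0.1438547245570767
```

View pics/s1.png

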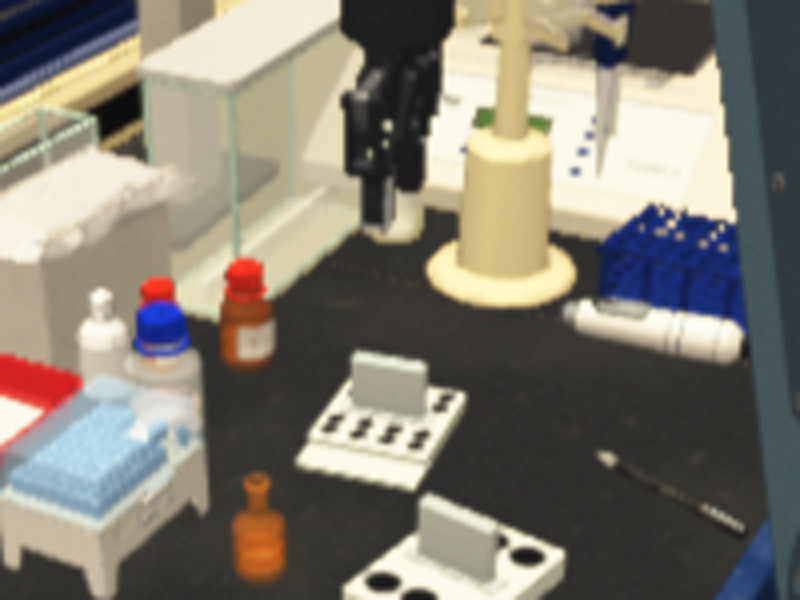

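The open gripper hangs above the carrier, clear of the bottles, and its yaw matches the carrier's. Descending around the rib.

Request:
step_arm --pt "0 -1 -50" --pt "0 -1 -100" --pt "0 -1 -130" --pt "0 -1 -149" --pt "0 -1 -149" --pt "0 -1 -149" --pt "0 -1 -149" --pt "0 -1 -149" --spin '[0,0,0,0,0,0,0,0]' --fingers '[70,70,70,70,70,0,0,0]'

```text
time_s: 2.15
eef_pos: [0.6019, -0.2577, 0.0355]
eef_rot: [0.535, 0.464, 0.533, -0.463]
wrist_force: [-1.4, 9.7, 2.7]
opening: 0.189
```

Request:
step_arm --pt "0 0 0" --pt "0 0 0" --pt "0 0 0" --pt "0 0 0" --spin '[0,0,0,0]' --fingers '[0,0,0,0]'

```text
time_s: 2.55
eef_pos: [0.602, -0.2575, 0.0355]
eef_rot: [0.535, 0.463, 0.533, -0.463]
wrist_force: [-0.8, 0.2, 6.2]
opening: 0.133
```

Request:
step_arm --pt "0 0 30" --pt "0 0 70" --pt "0 0 110" --pt "-10 40 140" --pt "-20 90 140" --pt "-30 130 140" --pt "-40 170 140" --pt "-50 210 140" --pt "-60 250 140" --pt "-66 290 140" --spin '[0,0,0,0,-0.03,-0.06,-0.09,-0.12,-0.15,-0.178]' --fingers '[0,0,0,0,0,0,0,0,0,0]'

```text
time_s: 3.55
eef_pos: [0.5338, 0.0349, 0.1735]
eef_rot: [-0.491, -0.509, -0.491, 0.509]
wrist_force: [0.9, 0.2, -0.8]
opening: 0.127
```

```bash
python3 - <<'E'
from bench import ctrl, eyes
import cv2
o=ctrl.get_obs(); print(o['eef_pos'],o['opening'],o['wrist_force'])
cv2.imwrite('pics/s2.png',eyes.camera('scene')[:,:,::-1])
E
```

```text
[0.53378117 0.03492237 0.17345061] 0.12661035730584974 [ 0.86726382  0.21959154 -0.81709242]
```

View pics/s2.png

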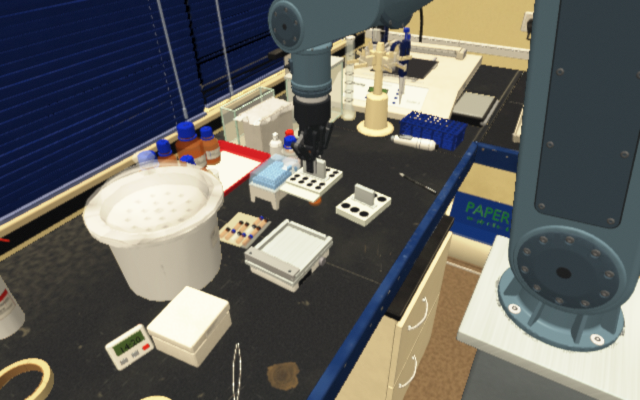

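Request:
step_arm --pt "-8 45 0" --pt "-16 90 -20" --pt "-19 102 -63" --pt "-19 102 -63" --pt "-19 102 -63" --pt "-19 102 -63" --spin '[0,0,0,0,0,0]' --fingers '[0,0,0,0,0,0]'

```text
time_s: 4.2
eef_pos: [0.5177, 0.1344, 0.1122]
eef_rot: [0.491, 0.51, 0.49, -0.508]
wrist_force: [-0.1, -0.3, -1.6]
opening: 0.134
```

```bash
cat > look.py <<'E'
import sys
from bench import ctrl, eyes
import cv2,numpy as np,pickle
from scipy.spatial.transform import Rotation as R
t=sys.argv[1]
o=ctrl.get_obs(); print(o['time_s'],o['eef_pos'],o['opening'],o['wrist_force'])
Z=R.from_quat(np.r_[o['eef_rot'][1:],o['eef_rot'][0]]).as_matrix()[:,2];print('yaw',np.arctan(Z[0]/-Z[1]))
s=eyes.camera('scene')[:,:,::-1]; p=eyes.camera('top')[:,:,::-1]
cv2.imwrite(f'pics/s{t}.png',cv2.resize(s[190:300,225:350],None,fx=6,fy=5.4 and 6,interpolation=cv2.INTER_CUBIC)[:600])
cv2.imwrite(f'pics/t{t}.png',cv2.resize(p[155:230,225:335],None,fx=7,fy=7,interpolation=cv2.INTER_CUBIC))
E
python3 look.py 3
```

```text
4.2 [0.51767807 0.13435562 0.11222801] 0.13435978515721503 [-0.07845846 -0.33338422 -1.55192241]
yaw -0.03709149189619495
```

View pics/s3.png

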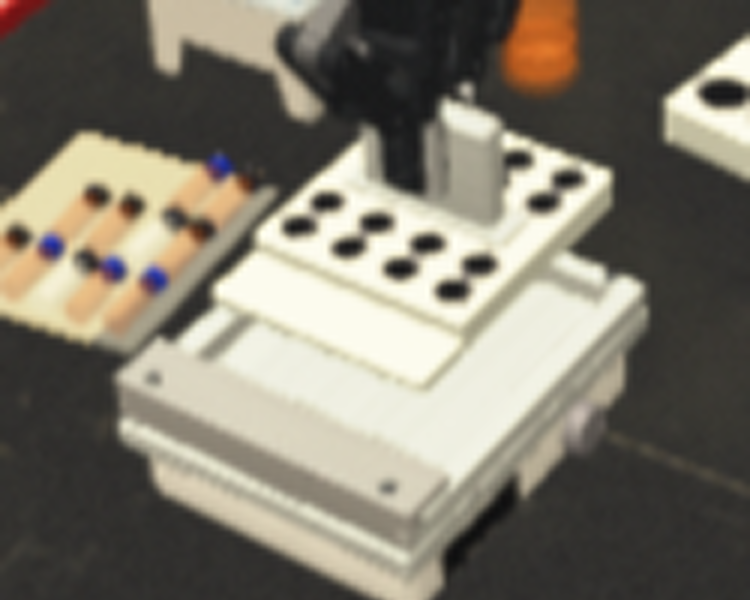

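View pics/t3.png

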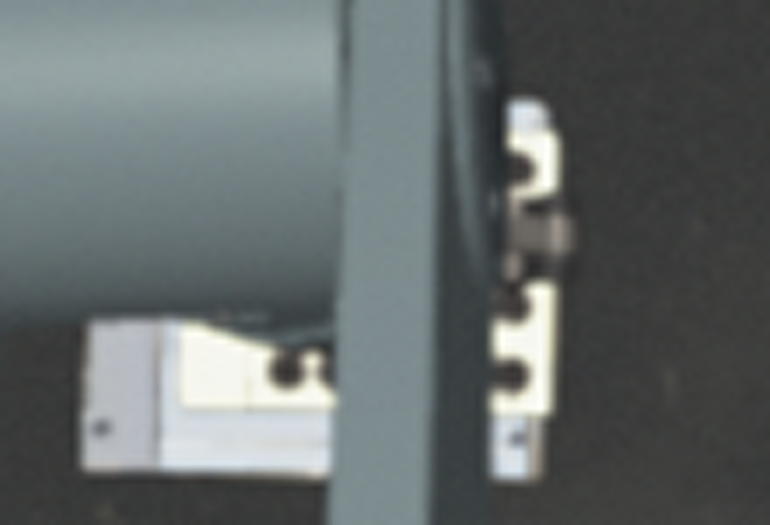

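```bash
python3 - <<'E'
import pickle,numpy as np
from h import *
d=pickle.load(open('d0.pkl','rb')); ms=d['scene'][1];mt=d['top'][1]
np.set_printoptions(precision=4,suppress=True)
Ls=np.array([[45,72,0],[-45,72,0],[-45,-48,14],[45,48,14],[-45,48,14]],float)
ps=(np.array([[215,297],[428,387],[612,172],[258,238],[463,327]])+.5)/6-.5+[225,190]
Lt=np.array([[-45,72,6],[-45,-48,14]],float)
pt=(np.array([[181,408],[552,413]])+.5)/7-.5+[225,155]
def P(L,p):
    w=tw(L,p); w[:,2]+=p[3]; return w
f=lambda p:np.r_[(proj(P(Ls,p),ms)-ps).ravel(),(proj(P(Lt,p),mt)-pt).ravel()]
r=least_squares(f,[.515,.137,-.03,.075]);print(r.x);print(f(r.x).reshape(-1,2))
M=np.array([.5164,.168]);yaw=-.036
c,s=np.cos(yaw),np.sin(yaw); dd=r.x[:2]-M; print('in mixer',c*dd[0]+s*dd[1],-s*dd[0]+c*dd[1], r.x[2]-yaw)
e=[.5177,.1344]-M;print('tcp in mixer',c*e[0]+s*e[1],-s*e[0]+c*e[1])
E
```

```text
[ 0.5175  0.1322 -0.0347  0.0765]
[[ 0.1471  0.7638]
 [-0.1943  1.1453]
 [ 0.6642 -0.0896]
 [-0.4943 -0.8016]
 [ 0.4704 -0.9174]
 [-0.0505 -0.3624]
 [-0.1205 -0.2647]]
in mixer 0.0023793557048994436 -0.035760072919809774 0.0013426176315177868
tcp in mixer 0.0025084964343053563 -0.03353143965950581
```

Request:
step_arm --pt "-2 2 0" --pt "-2 2 -8" --pt "-2 2 -15" --pt "-2 2 -19" --pt "-2 2 -21" --pt "-2 2 -21" --pt "-2 2 -21" --spin '[0,0,0,0,0,0,0]' --fingers '[0,0,0,0,0,0,0]'

```text
time_s: 5.0
eef_pos: [0.5134, 0.1373, 0.0894]
eef_rot: [-0.491, -0.509, -0.491, 0.509]
wrist_force: [-4.7, 0.6, 4.9]
opening: 0.131
```

Request:
step_arm --pt "0 0 0" --pt "0 0 0" --pt "0 0 0" --pt "0 0 0" --pt "0 0 0" --spin '[0,0,0,0,0]' --fingers '[20,25,32,32,32]'

```text
time_s: 5.5
eef_pos: [0.5141, 0.1372, 0.0893]
eef_rot: [0.491, 0.509, 0.491, -0.509]
wrist_force: [-0.0, 0.6, 0.2]
opening: 0.32
```

```bash
python3 look.py 4
```

```text
5.5 [0.51409269 0.1372005  0.08932403] 0.32025408745948597 [-0.00752099  0.58606827  0.20439468]
yaw -0.03626446168152955
```

View pics/s4.png

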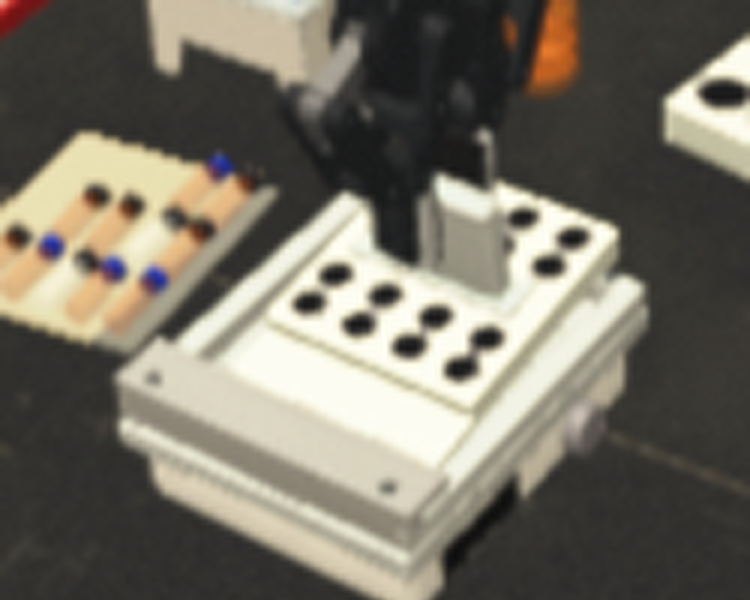

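View pics/t4.png

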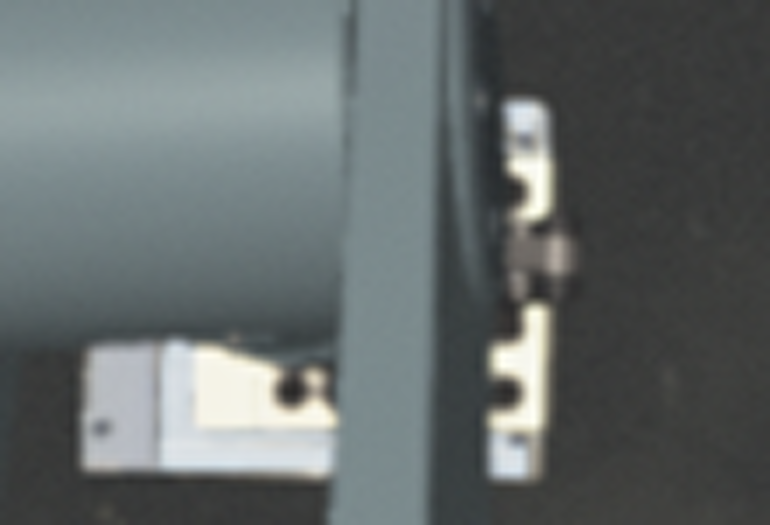

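The carrier's rear edge rests on the stop and its tongue is on the bed, short of the lip, so it's tilted. Now I'll push it along +y by its rib with the loose fingers.

Request:
step_arm --pt "0 3 0" --pt "0 6 0" --pt "0 8 0" --pt "0 10 0" --pt "0 12 0" --pt "0 14 0" --pt "0 15 0" --pt "1 16 0" --pt "1 17 0" --pt "1 17 0" --spin '[0,0,0,0,0,0,0,0,0,0]' --fingers '[32,32,32,32,32,32,32,32,32,32]'

```text
time_s: 6.6
eef_pos: [0.515, 0.1544, 0.0893]
eef_rot: [0.491, 0.509, 0.491, -0.509]
wrist_force: [-0.7, 0.1, -0.3]
opening: 0.322
```

```bash
python3 look.py 5
```

```text
6.6 [0.51501008 0.15438195 0.08932786] 0.32160519135093496 [-0.65282491  0.11882309 -0.3232041 ]
yaw -0.03613767605786289
```

View pics/s5.png

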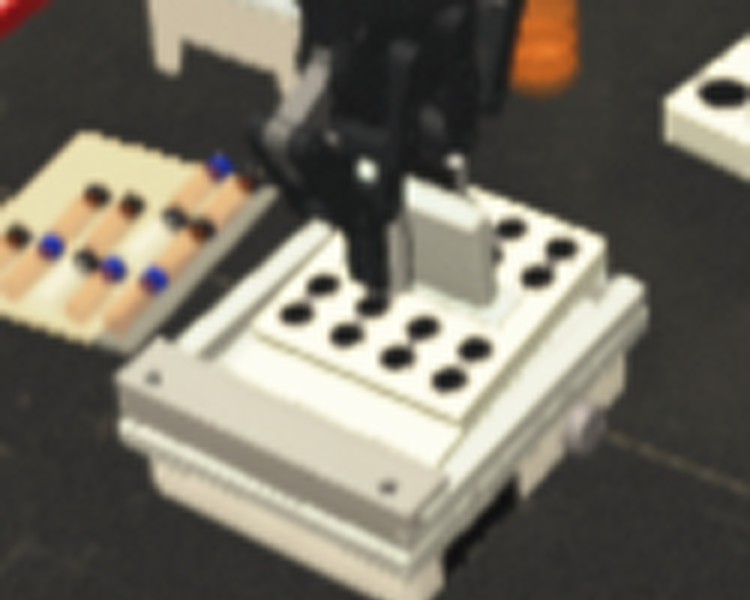

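View pics/t5.png

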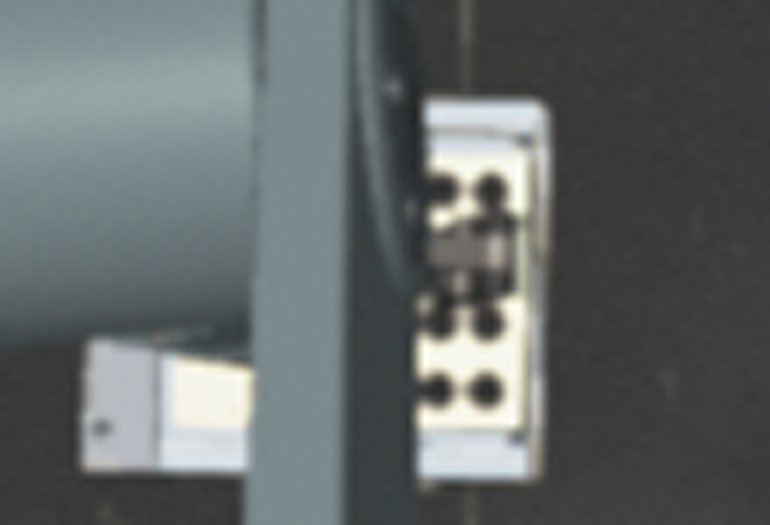

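Request:
step_arm --pt "0 2 0" --pt "0 3 0" --pt "0 4 0" --pt "0 5 0" --pt "0 6 0" --pt "0 6 0" --pt "0 6 0" --spin '[0,0,0,0,0,0,0]' --fingers '[32,32,32,32,32,32,32]'

```text
time_s: 7.4
eef_pos: [0.5149, 0.1604, 0.0894]
eef_rot: [0.491, 0.509, 0.491, -0.509]
wrist_force: [-0.5, -0.6, -0.1]
opening: 0.318
```

```bash
python3 look.py 6
```

```text
7.4 [0.51494518 0.16044051 0.08935513] 0.3180643476649899 [-0.48241609 -0.64190969 -0.10628361]
yaw -0.03618449333551845
```

View pics/s6.png

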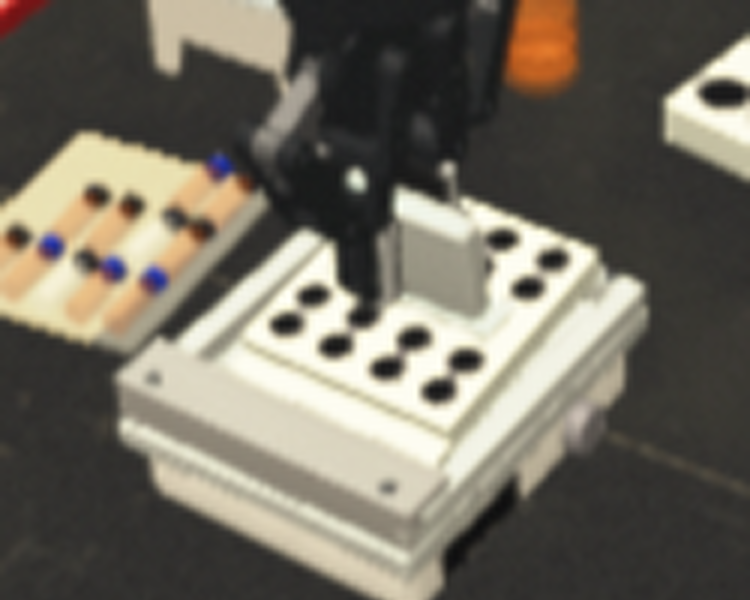

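View pics/t6.png

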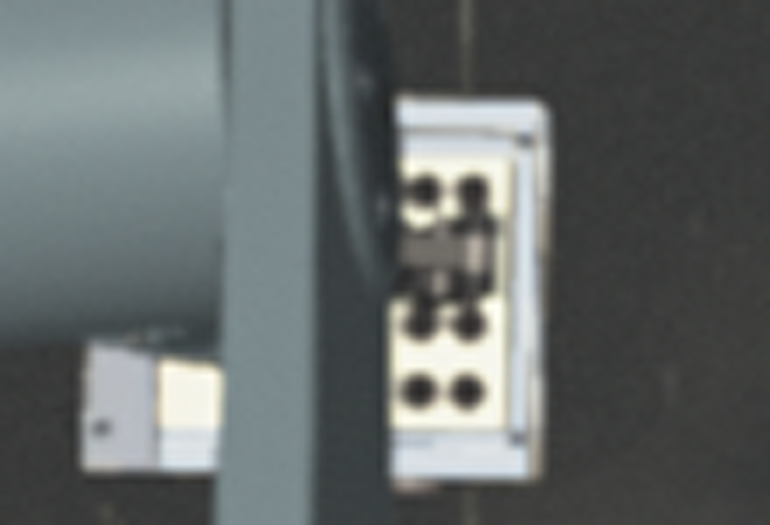

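```bash
cat > pose.py <<'E'
import pickle,numpy as np
from h import *
d=pickle.load(open('d0.pkl','rb')); ms=d['scene'][1];mt=d['top'][1]
np.set_printoptions(precision=3,suppress=True)
L=np.array([[-45,-48,14],[45,48,14],[-45,48,14],[28,6,59],[-28,6,59],[-28,-6,59]],float)
def pts(x,ty,tilt,yaw=0,L=L): # tongue edge at (x,ty,42) in mixer
    q=L-[0,72,0]; c,s=np.cos(tilt),np.sin(tilt)
    q=np.c_[q[:,0],c*q[:,1]+s*q[:,2],-s*q[:,1]+c*q[:,2]]
    cy,sy=np.cos(yaw),np.sin(yaw)
    q=np.c_[cy*q[:,0]-sy*q[:,1],sy*q[:,0]+cy*q[:,1],q[:,2]]+[x,ty,42]
    return tw(q,[.5164,.168,-.036])
S=lambda w:((proj(w,ms)-[225,190]+.5)*6-.5)
T=lambda w:((proj(w,mt)-[225,155]+.5)*7-.5)
E
python3 - <<'E'
from pose import *
for ty,t in((52,.102),(54,.1),(56,0),(60,0)):
    w=pts(-4,ty,t); print(ty,t); print(np.c_[S(w),T(w)])
E
python3 - <<'E'
import cv2
im=cv2.imread('pics/s6.png'); cv2.imwrite('pics/s6c.png',cv2.resize(im[150:470,200:650],None,fx=1.7,fy=1.7))
E
```

```text
52 0.102
[[605.48  251.984 501.623 433.129]
 [246.811 335.854 225.891 158.47 ]
 [455.995 428.615 215.921 428.572]
 [338.795 186.767 310.321 192.208]
 [470.949 240.004 304.237 369.941]
 [490.51  218.31  341.708 370.442]]
54 0.1
[[602.621 255.442 495.737 433.04 ]
 [243.346 339.117 220.029 158.379]
 [452.684 432.165 210.01  428.46 ]
 [335.604 189.873 304.456 192.145]
 [467.847 243.271 298.34  369.848]
 [487.467 221.57  335.815 370.353]]
56 0
[[602.956 280.691 499.454 434.506]
 [243.094 344.835 220.014 159.337]
 [452.174 438.034 210.021 428.729]
 [344.082 197.556 321.198 194.962]
 [475.589 250.775 315.219 371.388]
 [495.218 231.771 353.231 372.137]]
60 0
[[597.091 286.812 487.38  434.265]
 [236.001 351.314 208.071 159.113]
 [445.404 445.098 197.977 428.488]
 [337.248 203.634 308.599 194.724]
 [468.965 257.188 302.551 371.139]
 [488.715 238.068 340.559 371.887]]
```

View pics/s6c.png

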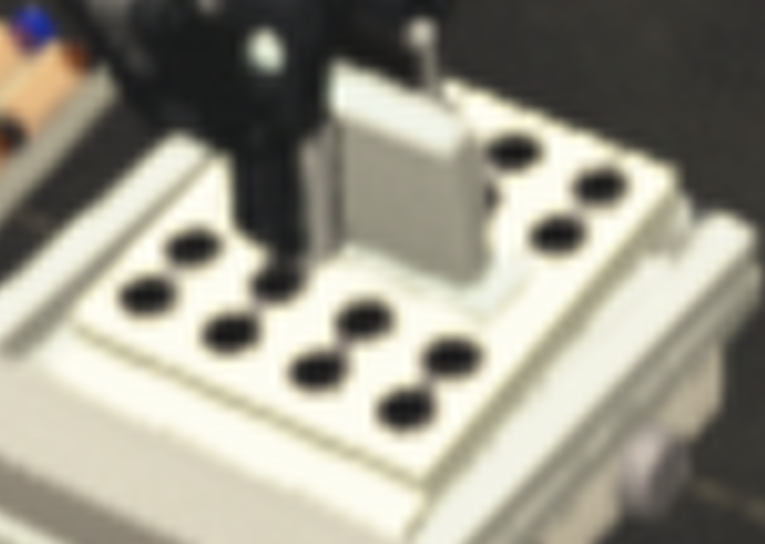

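Request:
step_arm --pt "0 0.5 0" --pt "0 1 0" --pt "0 1.5 0" --pt "0 2 0" --pt "0 2 0" --pt "0 2 0" --spin '[0,0,0,0,0,0]' --fingers '[32,32,32,32,32,32]'

```text
time_s: 8.1
eef_pos: [0.5149, 0.1623, 0.0893]
eef_rot: [0.491, 0.509, 0.491, -0.509]
wrist_force: [0.3, -1.0, -0.8]
opening: 0.318
```

```bash
python3 look.py 7;python3 - <<'E'
import cv2
im=cv2.imread('pics/s7.png'); cv2.imwrite('pics/s7c.png',cv2.resize(im[150:470,200:650],None,fx=1.7,fy=1.7))
E
```

```text
8.1 [0.51491665 0.16232599 0.08926411] 0.31799336338118395 [ 0.34114487 -0.99111271 -0.75846338]
yaw -0.036169626215882975
```

View pics/s7c.png

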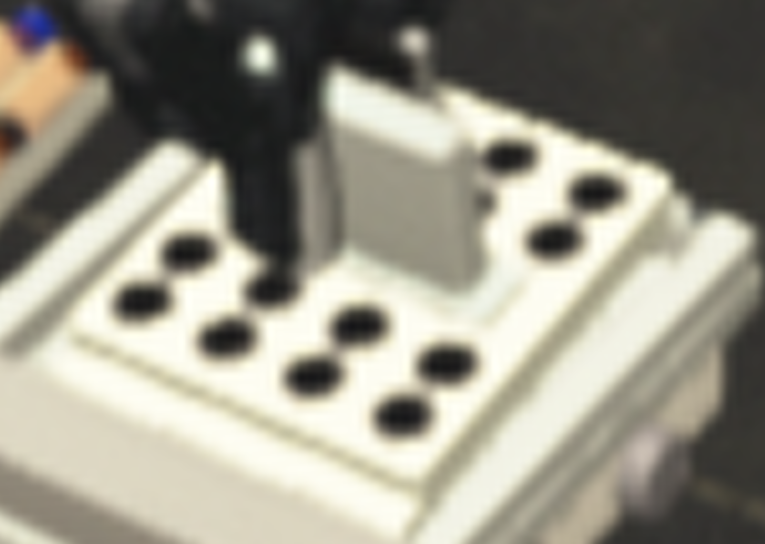

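View pics/t7.png

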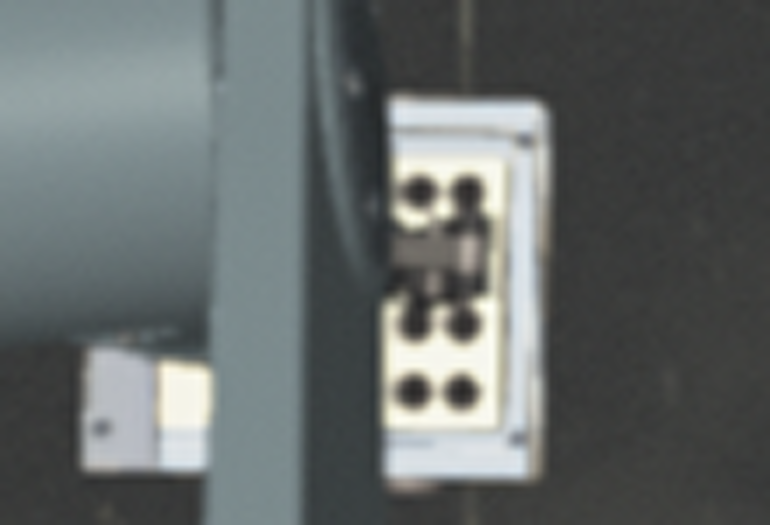

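Still tilted, with the tongue now about 3 mm under the lip. I'll keep creeping until the rear clears the stop.

Request:
step_arm --pt "0 0.5 0" --pt "0 1 0" --pt "0 1 0" --pt "0 1.5 0" --pt "0 2 0" --pt "0 3 0" --pt "0 4 0" --pt "0 5 0" --pt "0 6 0" --pt "0 6 0" --spin '[0,0,0,0,0,0,0,0,0,0]' --fingers '[32,32,32,32,32,32,32,32,32,32]'

```text
time_s: 9.2
eef_pos: [0.5149, 0.1685, 0.0893]
eef_rot: [0.491, 0.509, 0.491, -0.509]
wrist_force: [0.8, -0.3, 0.2]
opening: 0.324
```

```bash
python3 look.py 8;python3 - <<'E'
import cv2
im=cv2.imread('pics/s8.png'); cv2.imwrite('pics/s8c.png',cv2.resize(im[150:470,200:650],None,fx=1.7,fy=1.7))
E
```

```text
9.2 [0.51493088 0.16851764 0.0893191 ] 0.32379188140437765 [ 0.82691124 -0.33200284  0.21736203]
yaw -0.036065349814951346
```

View pics/s8c.png

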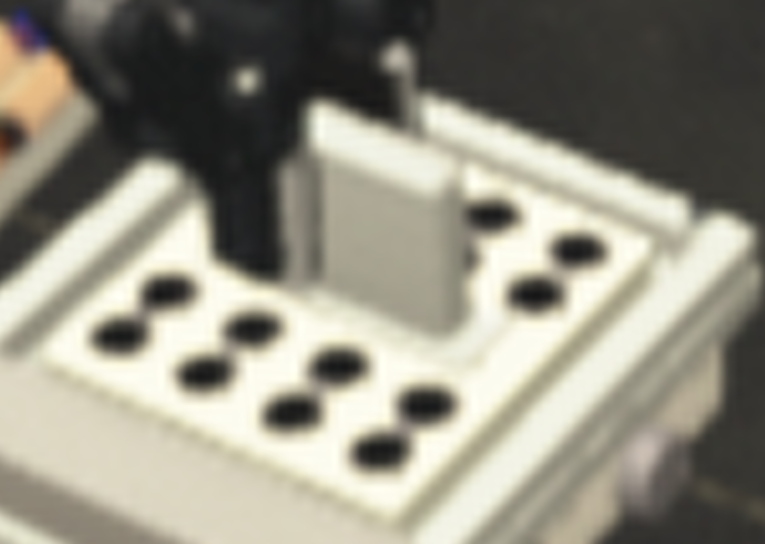

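View pics/t8.png

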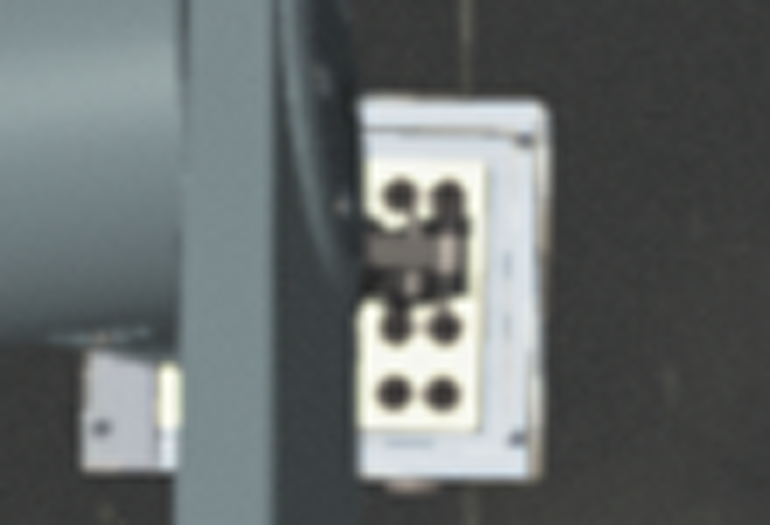

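Request:
step_arm --pt "0 -2 0" --pt "0 -5 0" --pt "0 -5 0" --pt "0 -5 0" --pt "0 -5 30" --pt "0 -5 70" --pt "0 -5 120" --pt "0 -45 160" --pt "0 -95 160" --pt "0 -145 160" --spin '[0,0,0,0,0,0,0,0,0,0]' --fingers '[36,45,50,50,50,50,50,50,50,50]'

```text
time_s: 10.3
eef_pos: [0.5158, 0.0271, 0.2518]
eef_rot: [0.493, 0.509, 0.49, -0.507]
wrist_force: [1.3, -0.3, -0.7]
opening: 0.501
```

Request:
step_arm --pt "0 -50 0" --pt "0 -80 0" --pt "0 -80 0" --pt "0 -80 0" --spin '[0,0,0,0]' --fingers '[50,50,50,50]'

```text
time_s: 10.7
eef_pos: [0.5148, -0.0523, 0.2492]
eef_rot: [0.49, 0.51, 0.491, -0.509]
wrist_force: [-0.3, 1.1, 0.8]
opening: 0.501
```

```bash
python3 look.py 9; python3 - <<'E'
from bench import eyes
import cv2
cv2.imwrite('pics/top9.png',eyes.camera('top')[:,:,::-1])
E
```

```text
10.7 [ 0.51478559 -0.05226014  0.24917613] 0.5009171992291404 [-0.32181149  1.14006717  0.8455891 ]
yaw -0.03818266897329335
```

View pics/s9.png

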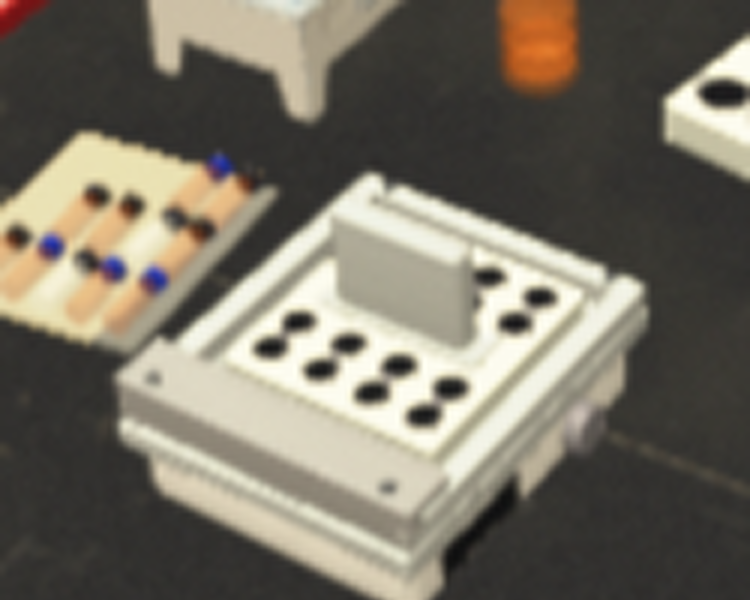

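View pics/t9.png

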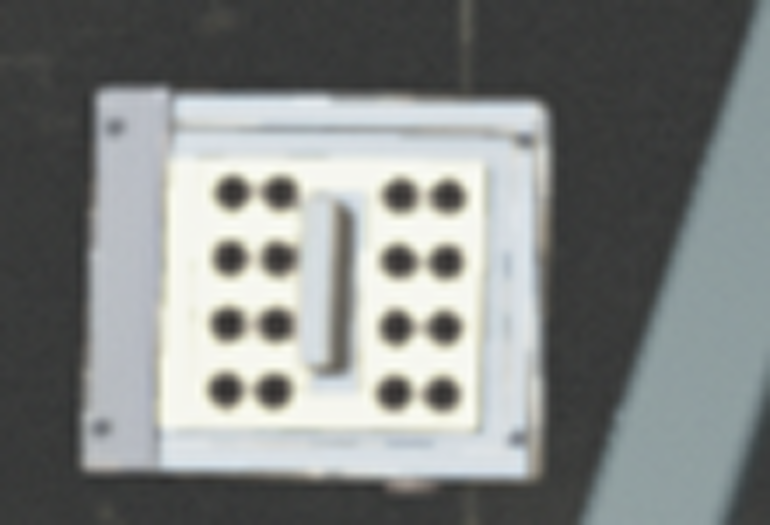

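View pics/top9.png

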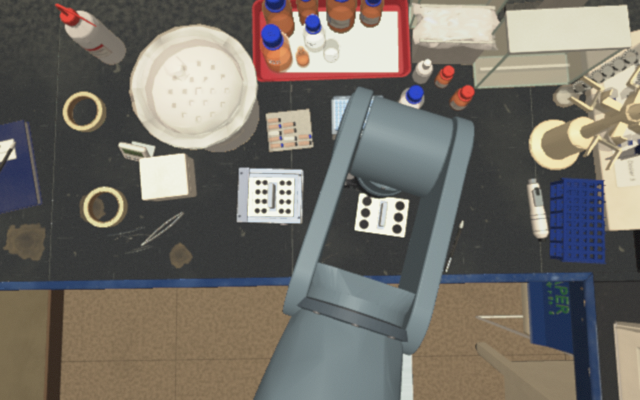

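```bash
python3 -c "
from bench import hand_in
print(hand_in())"
```

```text
the job is handed in; nothing more can be done
None
```

The carrier is loaded: it lies flat on the mixer bed inside the rails, with its tongue under the lip. I handed the job in at about 11 s and got no verdict back.

**How it was done:** The moves offer no tilt, so I did not hold the carrier tilted as the task describes.
1. I gripped it by the rib and lowered it until its rear overlapped the mixer's stop.
2. I loosened the fingers, and the tongue end dropped to the bed. That tilted the carrier about 0.1 rad, tongue down.
3. I pushed it slowly along +y by its rib with the loose fingers. The tongue slid under the lip while the carrier was still tilted, then the rear dropped off the stop onto the bed.
4. I opened the fingers and backed away.

**Final checks from the pictures:**

| Check | Result | Required |
|---|---|---|
| Tongue edge, mixer y | about 60–62 mm | 53–67 mm |
| Carrier offset, mixer x | about -4 mm | within 12 mm |
| Yaw against the mixer | parallel by eye, not measured | within 0.18 rad |
| Block | no visible shift | within 30 mm |
| Gripper | clear of everything | touching nothing |

**Tilted stage:** During the last pause before the rear dropped, two readings put the tongue at about 52 mm and 55 mm. Both are inside the 51–67 mm window, and the carrier was still tilted.

**Disagreements:**
- **Mixer fit:** it left errors of about 1 px (about 2 mm), mostly along y.
- **Rear corner of the seated carrier:** in the scene view it sat about 2 px from its predicted position. The top view agreed with the seating.

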